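Unclip and open the yellow-lidded parts crate

TASK

Open the parts crate with the yellow lid: flip the two sprung clips (red tabs) outward off the opposite edges of its lid, then lift the lid off by its black knob and set it down, right way up, in the middle of the black rubber mat. Leave the crate with the blue lid alone: its lid stays where it is.

Things in the scene. Friction and masses are not known exactly. Their poses are not given: they have to be found in the camera images.
- yellow_lid: Yellow lid, loose, 0.12 kg, 120 x 116 mm (x, y), clipped at both x edges on a fixed grey crate (114 x 110 mm, 62 high). Origin: centre of its lower edge, z up; 8 mm skirt inside the crate (3 mm play), plate 6 mm, top at z 14, black knob 26 mm square in the middle, z 14 to 50, sides along x and y. Seated, origin 54 mm above the bench.
- yellow_clip_near (a joint): Sprung clip at the near (robot's) edge of the yellow lid. 0 closed, 1.9 rad flipped out. Hinge along lid y, fixed on the crate, at x -64, z -14 mm in the seated lid's frame. Wire hooks 13 mm in over the lid; flat red tab (44 wide, 4 thick) upright at x -64, z 19 to 61. Push tab outward, 1 to 5 N: under 0.4 rad it springs shut, beyond it snaps open and stays.
- yellow_clip_far (a joint): Sprung clip at the far edge of the yellow lid. 0 closed, 1.9 rad flipped out. Hinge along lid y, fixed on the crate, at x +64, z -14 mm in the seated lid's frame. Wire hooks 13 mm in over the lid; flat red tab (44 wide, 4 thick) upright at x +64, z 19 to 61. Push tab outward, 1 to 5 N: under 0.4 rad it springs shut, beyond it snaps open and stays.
- mat: Black rubber mat lying on the bench, fixed, 150 x 150 mm, 4 mm thick. Origin: centre of its underside, z up.
- blue_lid: The lid of a second, like crate with like clips, but blue: a bystander, to be left as it is. Same sizes and origin as the yellow lid.

How it is judged:
By the outcome, as a careful person would: the job done as asked, in the order asked, and still so for the second after the job is handed in, with the robot touching nothing.
It also fails if it takes over 59 s, if anything falls off the work surface, if the arm or the gripper's body presses on something with over 40 N, if the wrist force passes 120 N, or if a joint passes its speed limit or range.

ROBOT

A 6-joint arm with a two-finger parallel gripper is mounted at the origin on a cart in front of the work surface, level with it; the furniture and walls round the work are solid. World frame = base frame: x ahead of the robot, y to its left, z up, the work surface at z = 0. Lengths are in m, angles in degrees, forces in N, time in s.
With the tool pointing down it reaches from about 0.25 to 0.725 m from the base axis. Payload 9.7 kg.
Tool frame: the origin (TCP) lies midway between the tips of the shut fingers; the grasp point (between the pads) lies 19 mm behind it; z points along the fingers, x is the direction in which the jaws open and shut, and the axes are right-handed (so a half turn about z gives the same grasp; the last joint's range is limited). The gripper opens to 85 mm and grips with 20 to 120 N. Pads are 22 mm wide; open, the fingers measure 114 mm over their backs; the gripper's body (76 mm by 85 mm) begins 54 mm behind the grasp point. The pads swing forward as they close: fully open they stand 13 mm farther back than shut.
Start: joints at [69.614, 4.979, 10.078, 95.1, 0, 90], TCP at [0.192, 0.516, 0.231] pointing down, gripper open.
Joint ranges: [-179.16, 179.16], [-48.56, 103.87], [-65.8, 70.77], [-126.05, 130.52], [-82.76, 87.17], [-180, 180]. Speed limits (degrees/s): [127.2, 127.2, 147.25, 180, 180, 180].

INTERFACE

Orientations are given as [roll, pitch, yaw] about the fixed x, y, z axes, in that order (R = Rz(yaw) Ry(pitch) Rx(roll)).
In Python, from workcell import bot, optics gives the robot as it stands.
- The arm moves only by the shell command python3 -m creep 'ROWS' [FORCE]. ROWS is JSON, a list of rows, each a list of 7 numbers: the shift along the tool's x, y, z in m, then the turn, a rotation vector about the tool's x, y, z in rad, then the opening, from 0 (shut) to 1 (fully open). A call has 1 to 8 rows; each row is the pose to reach, as a shift and turn from the pose commanded when the call began, along the tool's axes at that moment; what a row does not reach only later rows make up. A row lasts 1/10 s, in which the tool goes at most 50 mm and 8.59 degrees, less where a joint would pass 70% of its speed; a pose out of reach is approached as far as the arm can. A call with a gripper value outside its range is refused whole. The fingers move at their own pace and stop on an object; FORCE is the grip in N (left out, the last holds). Time passes only in rows, so rows that repeat a pose let the fingers close. It gives the time, the measured TCP pose, the force and the opening at its end, in the units of the state.
- bot.get_obs(): the state, without advancing time (a new reading comes with each control period).
- optics.camera(name): name is "scene" or "top" or "wrist"; returns the picture (480x640x3 uint8, red, green, blue); there is no depth.
- optics.camera_params(name): a dict with "camera_matrix" (3x3 intrinsics, pixels), "R" (3x3) and "t" (3): a world point X has camera coordinates R X + t; the wrist camera has in their place "mount" (4x4, takes a point from camera to tool coordinates, whose origin is the TCP and whose axes are the tool frame's). Camera axes: x right, y down, z forward; pixel columns grow to the right and rows downward; lengths in m; the calibration is good to about 2 mm. A picture is of the moment at which its call begins: read the wrist's pose just before it. camera_params takes no time and is no camera call.
- bot.job_done(): hands the job in, once; it reports no verdict.
The state is a dict: "time": time; "q": joint angles; "qd": joint speeds; "joint_efforts": joint torques, N m; "ee_pos": TCP position; "tcp_rot": TCP orientation; "wrist_force": force on the tool from outside, world axes, zero at the start; "torque": the same for the moment, N m; "opening": finger opening in m.
Only numpy, scipy, OpenCV 4.12 (cv2) and the standard library are available. Lean on these libraries where they do the work, as an engineer would, in place of code of your own. Each camera call takes 0.05 s, during which the arm holds its last target.

## Working session

There is one attempt and no reset: what is moved stays moved. The work goes in short steps, Python scripts to look and compute and a shell command to move; the robot and the scene stay as the last step left them, time stands still between calls to the robot, and variables do not carry over. Pictures are saved under pics/ and viewed, and the job is handed in when it is done.

```bash
ls; mkdir -p pics; python3 - <<'E'
from workcell import bot, optics
import cv2,numpy as np
o=bot.get_obs(); print(o)
for n in("scene","top"):
    cv2.imwrite(f"pics/{n}0.png",optics.camera(n)[:,:,::-1])
for n in("scene","top","wrist"):
    print(n,optics.camera_params(n))
E
```

```text
pics
{'time': 0.0, 'q': array([ 6.96165934e+01,  5.01300322e+00,  1.00322515e+01,  9.50983909e+01,
       -5.25012181e-04,  8.99990729e+01]), 'qd': array([-0.02468135,  0.03011744,  0.07717256,  0.01703167, -0.04551078,
       -0.04065265]), 'joint_efforts': array([ 1.57101225e-03, -5.20383596e+01,  4.64810264e+01,  1.60456676e-02,
        4.47708396e-05, -6.92441517e-07]), 'ee_pos': array([0.19148707, 0.51534249, 0.23054507]), 'tcp_rot': array([1.79999476e+02, 7.91426973e-02, 6.96175205e+01]), 'wrist_force': array([-0.28497374,  0.39058821,  0.19217641]), 'torque': array([ 0.03993627, -0.02019729,  0.01383454]), 'opening': 0.08516266719564916}
scene {'camera_matrix': array([[460.84370333,   0.        , 319.41093994],
       [  0.        , 460.84370333, 236.30082133],
       [  0.        ,   0.        ,   1.        ]]), 'R': array([[ 0.68668074, -0.72689413,  0.00972011],
       [-0.3578622 , -0.34964263, -0.86584333],
       [ 0.632775  ,  0.59107948, -0.50022079]]), 't': array([-0.40589104,  0.26070291,  0.58175673])}
top {'camera_matrix': array([[548.06888481,   0.        , 318.63039308],
       [  0.        , 548.06888481, 245.47081196],
       [  0.        ,   0.        ,   1.        ]]), 'R': array([[-0.01692844, -0.99957514, -0.02372677],
       [-0.98105985,  0.02118523, -0.19254288],
       [ 0.19296374,  0.02001793, -0.98100167]]), 't': array([-0.00785457,  0.55737105,  0.82257991])}
wrist {'camera_matrix': array([[379.26500579,   0.        , 317.61778037],
       [  0.        , 379.26500579, 234.94759347],
       [  0.        ,   0.        ,   1.        ]]), 'mount': array([[ 9.99999813e-01, -2.77678036e-04, -5.44326384e-04,
        -6.86772453e-04],
       [ 4.14310713e-04,  9.62873833e-01,  2.69951494e-01,
        -6.87242305e-02],
       [ 4.49158031e-04, -2.69951669e-01,  9.62873769e-01,
        -1.43521156e-01],
       [ 0.00000000e+00,  0.00000000e+00,  0.00000000e+00,
         1.00000000e+00]])}
```

View pics/scene0.png

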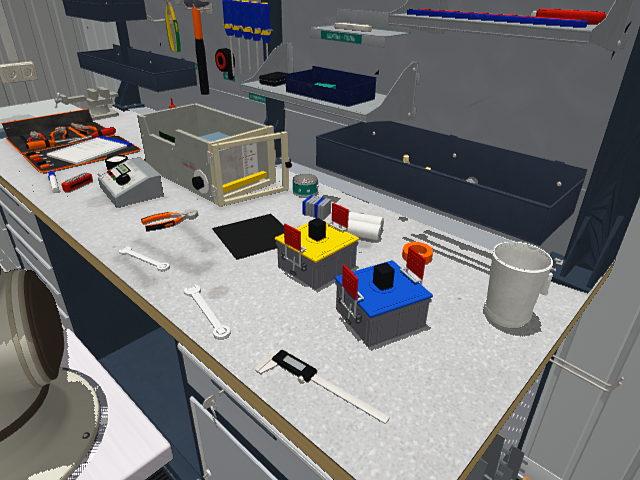

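View pics/top0.png

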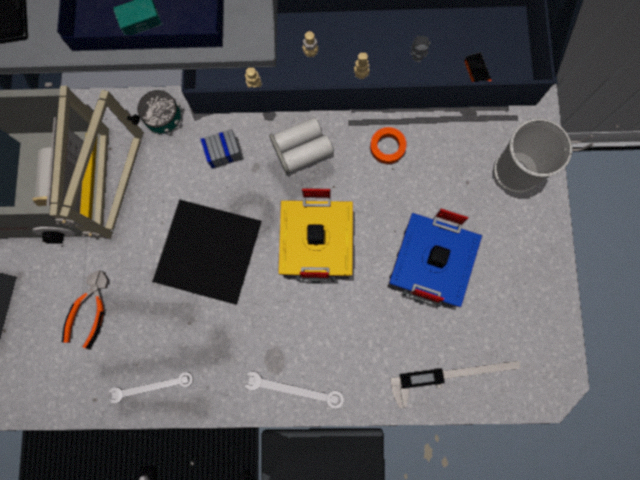

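The top view shows the yellow lid around pixel (316,239) with its tabs at (316,193) and (315,274). The mat is around (207,251) and the blue crate around (437,260). Next I'll measure these.

```bash
cat > h.py <<'E'
from workcell import bot, optics
import cv2,numpy as np
from scipy.spatial.transform import Rotation as Rn
def toworld(cam,uv,z):
    p=optics.camera_params(cam);K=p["camera_matrix"];R=p["R"];t=p["t"]
    return toworld_(K,R,t,uv,z)
def toworld_(K,R,t,uv,z):
    uv=np.atleast_2d(np.array(uv,float))
    d=(np.linalg.inv(K)@np.c_[uv,np.ones(len(uv))].T).T@R
    c=-R.T@t
    return c+d*((z-c[2])/d[:,2])[:,None]
def wristRt(o):
    p=optics.camera_params("wrist");M=p["mount"]
    T=np.eye(4);T[:3,:3]=Rn.from_euler("xyz",o["tcp_rot"],degrees=True).as_matrix();T[:3,3]=o["ee_pos"]
    W=np.linalg.inv(T@M);return p["camera_matrix"],W[:3,:3],W[:3,3]
def rect(mask):
    c=max(cv2.findContours(mask.astype(np.uint8),cv2.RETR_EXTERNAL,cv2.CHAIN_APPROX_NONE)[0],key=cv2.contourArea)
    return c[:,0,:]
E
python3 - <<'E'
from h import *
im=cv2.imread("pics/top0.png");h=cv2.cvtColor(im,cv2.COLOR_BGR2HSV)
def mk(lo,hi,box):
    m=cv2.inRange(h,lo,hi);r=np.zeros_like(m);x0,y0,x1,y1=box;r[y0:y1,x0:x1]=m[y0:y1,x0:x1];return r
for n,m,z in(("yel",mk((20,120,120),(35,255,255),(260,180,370,300)),.068),("mat",mk((0,0,0),(180,255,45),(145,190,270,310)),.004),("blue",mk((105,120,100),(125,255,255),(380,200,490,310)),.068)):
    c=rect(m);w=toworld("top",c,z)[:,:2]
    r=cv2.minAreaRect((w*1000).astype(np.float32));print(n,r)
for n,b in(("knob",(300,220,332,250)),("bknob",(425,240,452,272))):
    c=rect(mk((0,0,0),(180,255,60),b));print(n,cv2.minAreaRect((toworld("top",c,.104)[:,:2]*1000).astype(np.float32)))
for b in((295,183,340,205),(295,262,340,285)):
    c=rect(mk((0,150,60),(8,255,255),b)|mk((172,150,60),(180,255,255),b));print(c.min(0),c.max(0));
# project expected tab pts
E
```

```text
yel ((568.2960205078125, -14.29068374633789), (115.6408920288086, 119.79779052734375), 87.96189880371094)
mat ((561.920166015625, 171.99493408203125), (146.7259063720703, 146.61801147460938), 73.7804183959961)
blue ((529.729736328125, -200.46014404296875), (115.22857666015625, 118.55243682861328), 70.09667205810547)
knob ((565.1348876953125, -15.122312545776367), (22.772014617919922, 27.94232940673828), 88.94176483154297)
bknob ((526.8623657226562, -197.85736083984375), (26.966938018798828, 29.993738174438477), 69.69440460205078)
[302 189] [329 196]
[301 272] [328 277]
```

```bash
cat >> h.py <<'E'
def go(x,y,z,yaw):
    o=bot.get_obs();R=Rn.from_euler("xyz",o["tcp_rot"],degrees=True)
    T=Rn.from_euler("xyz",[180,0,yaw],degrees=True)
    print("shift",(R.inv().apply(np.array([x,y,z])-o["ee_pos"])).round(4),"turn",(R.inv()*T).as_rotvec().round(4))
def st():
    o=bot.get_obs();print({k:np.round(o[k],4) for k in("time","ee_pos","tcp_rot","wrist_force","opening")})
E
python3 - <<'E'
from h import *
go(.50,-.013,.22,88)
print(toworld("top",[[300,170],[290,130],[330,150]],.02))
E
```

```text
shift [-0.3878  0.4732  0.0111] turn [-2.000e-04  1.200e-03 -3.209e-01]
[[ 0.69605044  0.01176136  0.02      ]
 [ 0.76925831  0.02839012  0.02      ]
 [ 0.73080412 -0.04028355  0.02      ]]
```

```bash
python3 -m creep '[[-0.388,0.473,0.011,0,0.001,-0.321,0],[-0.388,0.473,0.011,0,0.001,-0.321,0],[-0.388,0.473,0.011,0,0.001,-0.321,0],[-0.388,0.473,0.011,0,0.001,-0.321,0],[-0.388,0.473,0.011,0,0.001,-0.321,0],[-0.388,0.473,0.011,0,0.001,-0.321,0],[-0.388,0.473,0.011,0,0.001,-0.321,0],[-0.388,0.473,0.011,0,0.001,-0.321,0]]' 40; python3 -c "
from h import *
st();go(.50,-.013,.22,88)"
```

```text
time: 0.9
ee_pos: [0.3917, 0.1714, 0.2241]
tcp_rot: [180.0, -0.1, 88.0]
wrist_force: [1.4, 0.4, 0.4]
opening: 0.0004
{'time': np.float64(0.9), 'ee_pos': array([0.3917, 0.1714, 0.2241]), 'tcp_rot': array([ 1.799808e+02, -6.190000e-02,  8.801980e+01]), 'wrist_force': array([1.4332, 0.4164, 0.4396]), 'opening': np.float64(0.0004)}
shift [-0.1806  0.1146  0.0039] turn [ 0.0003 -0.0011  0.0003]
```

```bash
python3 -m creep '[[-0.175,0.11,0.003,0,0,0,0],[-0.175,0.11,0.003,0,0,0,0],[-0.175,0.11,0.003,0,0,0,0],[-0.175,0.11,0.003,0,0,0,0],[-0.175,0.11,0.003,0,0,0,0],[-0.175,0.11,0.003,0,0,0,0],[-0.175,0.11,0.003,0,0,0,0]]'; python3 -c "
from h import *
st();o=bot.get_obs()
cv2.imwrite('pics/w1.png',optics.camera('wrist')[:,:,::-1])
K,R,t=wristRt(o);np.savez('w1.npz',K=K,R=R,t=t)"
```

```text
time: 1.6
ee_pos: [0.4946, -0.0048, 0.2209]
tcp_rot: [-180.0, -0.1, 88.0]
wrist_force: [-0.7, 0.1, -0.3]
opening: 0.0001
{'time': np.float64(1.6), 'ee_pos': array([ 0.4946, -0.0048,  0.2209]), 'tcp_rot': array([-1.799673e+02, -7.270000e-02,  8.801080e+01]), 'wrist_force': array([-0.7315,  0.1432, -0.2631]), 'opening': np.float64(0.0001)}
```

View pics/w1.png

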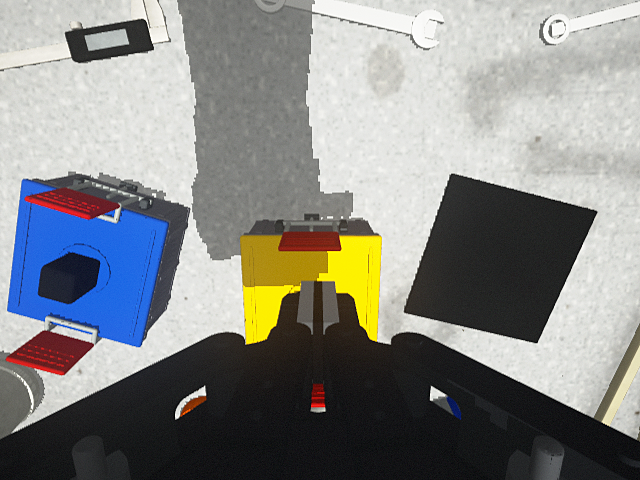

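The wrist view shows the yellow lid's near edge at row 235, columns 240–381, and the near tab at about (310,242). The mat corners are at (453,174), (596,211), (538,342) and (405,313).

```bash
python3 -c "
from h import *
d=np.load('w1.npz');f=lambda uv,z:toworld_(d['K'],d['R'],d['t'],uv,z).round(4)
print(f([[240,235],[381,235],[243,325],[379,330]],.068))
m=f([[453,174],[596,211],[538,342],[405,313]],.004);print(m,m.mean(0))
print(f([[278,232],[340,232],[280,251],[341,251]],.115))
print(toworld('top',[[302,189],[329,189],[301,271],[328,271]],.115).round(4))
go(.529,-.0135,.15,88)
"
```

```text
[[ 0.5065 -0.0687  0.068 ]
 [ 0.5105  0.0457  0.068 ]
 [ 0.5876 -0.0734  0.068 ]
 [ 0.5966  0.0448  0.068 ]]
[[0.4713 0.1236 0.004 ]
 [0.512  0.2645 0.004 ]
 [0.654  0.2256 0.004 ]
 [0.6146 0.0822 0.004 ]] [0.562975 0.173975 0.004   ]
[[ 0.4925 -0.0322  0.115 ]
 [ 0.494   0.01    0.115 ]
 [ 0.5061 -0.0317  0.115 ]
 [ 0.5076  0.0104  0.115 ]]
[[ 0.633   0.0039  0.115 ]
 [ 0.632  -0.037   0.115 ]
 [ 0.5074  0.0068  0.115 ]
 [ 0.5065 -0.033   0.115 ]]
shift [-0.0081  0.0347  0.0711] turn [-0.0001 -0.0012  0.0012]
```

```bash
python3 -m creep '[[-0.008,0.0365,0.02,0,0,0,0],[-0.008,0.0365,0.055,0,0,0,0],[-0.008,0.0365,0.09,0,0,0,0],[-0.008,0.0365,0.11,0,0,0,0],[-0.008,0.0365,0.125,0,0,0,0],[-0.008,0.0365,0.132,0,0,0,0],[-0.008,0.0365,0.132,0,0,0,0],[-0.008,0.0365,0.132,0,0,0,0]]'; python3 -c "
from h import *
st()
for n in('scene','wrist'): cv2.imwrite(f'pics/{n}2.png',optics.camera(n)[:,:,::-1])
cv2.imwrite('pics/c2.png',np.hstack([cv2.resize(cv2.imread('pics/scene2.png')[150:390,220:480],(400,370)),cv2.resize(cv2.imread('pics/wrist2.png'),(400,370))]))"
```

```text
time: 2.45
ee_pos: [0.5318, -0.0142, 0.0903]
tcp_rot: [179.9, -0.1, 88.0]
wrist_force: [-0.1, -0.6, -0.7]
opening: 0.0
{'time': np.float64(2.45), 'ee_pos': array([ 0.5318, -0.0142,  0.0903]), 'tcp_rot': array([ 1.798937e+02, -5.590000e-02,  8.803520e+01]), 'wrist_force': array([-0.06  , -0.5628, -0.6672]), 'opening': np.float64(0.0)}
```

View pics/c2.png

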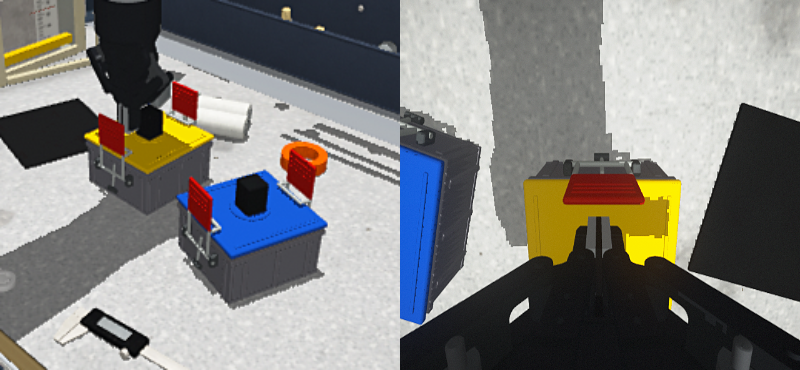

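The shut fingers are between the near tab and the knob, clear of both. I'll push the near tab outward.

```bash
python3 -m creep '[[0,-0.008,0,0,0,0,0],[0,-0.016,0,0,0,0,0],[0,-0.023,0,0,0,0,0],[0,-0.03,0,0,0,0,0],[0,-0.037,0,0,0,0,0],[0,-0.044,0,0,0,0,0],[0,-0.05,0,0,0,0,0],[0,-0.05,0,0,0,0,0]]'; python3 -c "
from h import *
st()
for n in('scene','wrist'): cv2.imwrite(f'pics/{n}3.png',optics.camera(n)[:,:,::-1])
cv2.imwrite('pics/c3.png',np.hstack([cv2.resize(cv2.imread('pics/scene3.png')[150:390,220:480],(400,370)),cv2.resize(cv2.imread('pics/wrist3.png'),(400,370))]))"
```

```text
time: 3.35
ee_pos: [0.4805, -0.0127, 0.0891]
tcp_rot: [-180.0, -0.1, 88.0]
wrist_force: [0.2, 1.0, -0.4]
opening: 0.0001
{'time': np.float64(3.35), 'ee_pos': array([ 0.4805, -0.0127,  0.0891]), 'tcp_rot': array([-1.799883e+02, -5.490000e-02,  8.800720e+01]), 'wrist_force': array([ 0.1976,  0.9658, -0.3989]), 'opening': np.float64(0.0001)}
```

View pics/c3.png

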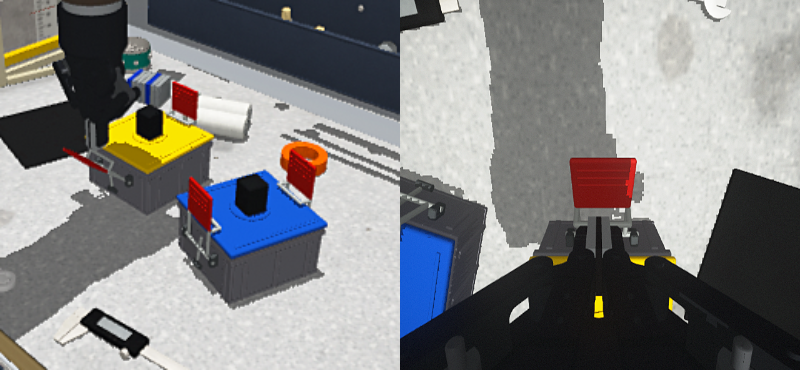

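The near clip lies flipped out. Next I'll go over the knob to the far tab.

```bash
python3 -m creep '[[0,0,-0.035,0,0,0,0],[0,0,-0.06,0,0,0,0],[0,0.04,-0.06,0,0,0,0],[0,0.08,-0.06,0,0,0,0],[0,0.115,-0.06,0,0,0,0],[0,0.125,-0.06,0,0,0,0],[0,0.125,-0.06,0,0,0,0],[0,0.125,-0.06,0,0,0,0]]' && python3 -c "
from h import *
go(.605,-.0145,.088,88)
for n in('scene','wrist'): cv2.imwrite(f'pics/{n}4.png',optics.camera(n)[:,:,::-1])
cv2.imwrite('pics/c4.png',np.hstack([cv2.resize(cv2.imread('pics/scene4.png')[130:370,220:480],(400,370)),cv2.resize(cv2.imread('pics/wrist4.png'),(400,370))]))"
```

```text
time: 4.25
ee_pos: [0.6055, -0.0171, 0.1488]
tcp_rot: [-179.9, -0.1, 88.0]
wrist_force: [0.5, -0.4, 0.0]
opening: -0.0002
shift [ 0.0026 -0.0005  0.0608] turn [-0.001  -0.001   0.0001]
```

View pics/c4.png

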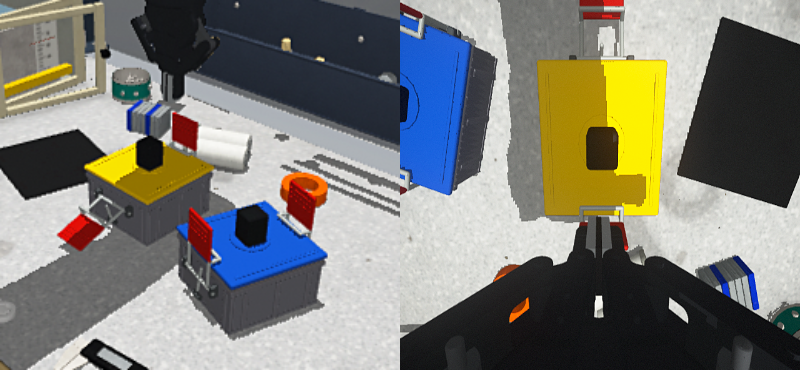

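```bash
python3 -m creep '[[0.002,0,0.03,0,0,0,0],[0.002,0,0.05,0,0,0,0],[0.002,0,0.06,0,0,0,0],[0.002,0,0.06,0,0,0,0]]' && python3 -m creep '[[0,0.008,0,0,0,0,0],[0,0.016,0,0,0,0,0],[0,0.023,0,0,0,0,0],[0,0.03,0,0,0,0,0],[0,0.037,0,0,0,0,0],[0,0.044,0,0,0,0,0],[0,0.05,0,0,0,0,0],[0,0.05,0,0,0,0,0]]'; python3 -c "
from h import *
for n in('scene','wrist'): cv2.imwrite(f'pics/{n}5.png',optics.camera(n)[:,:,::-1])
cv2.imwrite('pics/c5.png',np.hstack([cv2.resize(cv2.imread('pics/scene5.png')[130:370,220:480],(400,370)),cv2.resize(cv2.imread('pics/wrist5.png'),(400,370))]))"
```

```text
time: 4.75
ee_pos: [0.6051, -0.015, 0.0882]
tcp_rot: [-179.9, -0.1, 88.0]
wrist_force: [-0.9, -0.0, -0.3]
opening: 0.0
time: 5.55
ee_pos: [0.6572, -0.0169, 0.0889]
tcp_rot: [180.0, -0.1, 88.0]
wrist_force: [0.5, -0.3, 0.4]
opening: 0.0002
```

View pics/c5.png

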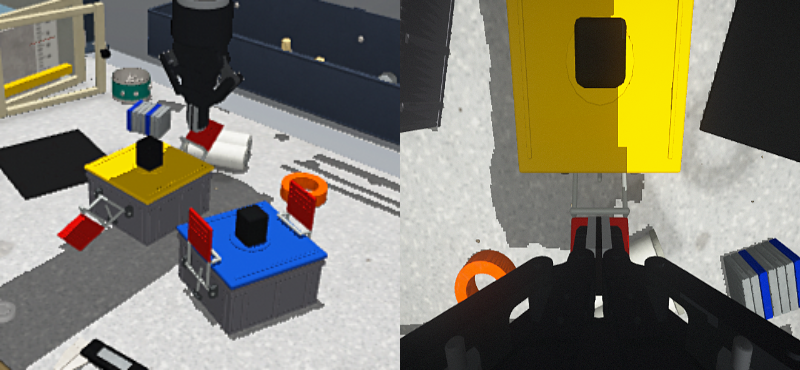

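Both clips are flipped out. I'll refine the knob position from the wrist4 view (full lid), whose pose was printed.

```bash
python3 -m creep '[[0,-0.01,-0.03,0,0,0,0],[0,-0.03,-0.06,0,0,0,0.3],[0,-0.05,-0.085,0,0,0,0.7],[0,-0.07,-0.085,0,0,0,0.8],[0,-0.088,-0.085,0,0,0,0.8],[0,-0.088,-0.085,0,0,0,0.8],[0,-0.088,-0.085,0,0,0,0.8]]'; python3 -c "
from h import *
o=dict(ee_pos=np.array([.6055,-.0171,.1488]),tcp_rot=np.array([-179.95,-.07,88.02]))
K,R,t=wristRt(o)
im=cv2.imread('pics/wrist4.png');h=cv2.cvtColor(im,cv2.COLOR_BGR2HSV)
c=rect(cv2.inRange(h,(20,120,60),(35,255,255)))
print(c.min(0),c.max(0),cv2.minAreaRect((toworld_(K,R,t,c,.068)[:,:2]*1000).astype(np.float32)))
m=cv2.inRange(h,(0,0,0),(180,255,50));b=np.zeros_like(m);b[150:235,290:355]=m[150:235,290:355]
c=rect(b);print(c.min(0),c.max(0))
print(toworld_(K,R,t,[[297,165],[347,165]],.104),toworld_(K,R,t,[[300,221],[346,221]],.104))
go(.568,-.0135,.075,88)
cv2.imwrite('pics/t6.png',optics.camera('top')[:,:,::-1][150:350,220:420])
"
```

```text
time: 6.35
ee_pos: [0.5685, -0.0138, 0.1745]
tcp_rot: [179.9, -0.1, 88.0]
wrist_force: [-0.2, 0.6, -0.2]
opening: 0.0687
[219  77] [426 279] ((568.8644409179688, -13.61712646484375), (115.22012329101562, 119.2904052734375), 87.98590087890625)
[298 165] [347 219]
[[ 0.55335091 -0.0259893   0.104     ]
 [ 0.5542101  -0.00148145  0.104     ]] [[ 0.58159794 -0.02585827  0.104     ]
 [ 0.58242347 -0.00239073  0.104     ]]
shift [ 0.0002 -0.0006  0.0995] turn [ 0.0013 -0.001   0.0001]
```

View pics/wrist4.png

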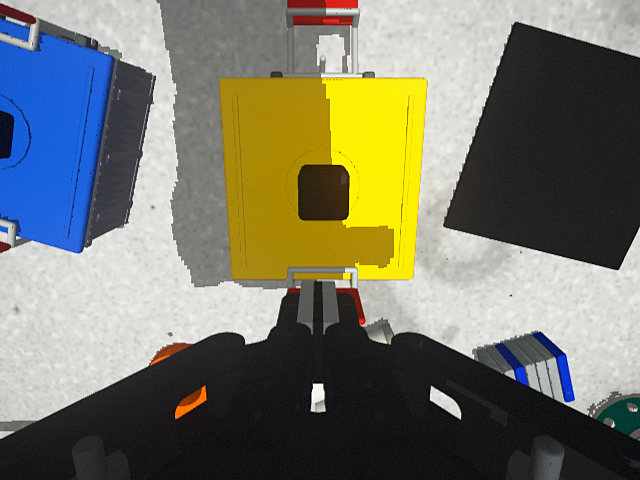

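The wrist view gives the lid centre at (0.5688, -0.0136) with yaw -2°, and its size checks out at 119 x 115 mm. I'll descend and grip.

```bash
python3 -m creep '[[0,0,0.04,0,0,0,0.8],[0,0,0.07,0,0,0,0.8],[0,0,0.09,0,0,0,0.8],[0,0,0.1,0,0,0,0.8],[0,0,0.1,0,0,0,0.8]]' 50 && python3 -m creep '[[0,0,0,0,0,0,0],[0,0,0,0,0,0,0],[0,0,0,0,0,0,0],[0,0,0,0,0,0,0],[0,0,0,0,0,0,0],[0,0,0,0,0,0,0]]' 50; python3 -c "
from h import *
st()
for n in('scene','wrist'): cv2.imwrite(f'pics/{n}7.png',optics.camera(n)[:,:,::-1])
cv2.imwrite('pics/c7.png',np.hstack([cv2.resize(cv2.imread('pics/scene7.png')[130:370,220:480],(400,370)),cv2.resize(cv2.imread('pics/wrist7.png'),(400,370))]))"
```

```text
time: 6.9
ee_pos: [0.568, -0.0138, 0.0725]
tcp_rot: [-179.9, -0.1, 88.0]
wrist_force: [-1.0, -1.0, -0.7]
opening: 0.0682
time: 7.5
ee_pos: [0.5691, -0.0138, 0.0754]
tcp_rot: [179.9, -0.1, 88.0]
wrist_force: [-0.8, 0.6, 5.3]
opening: 0.0252
{'time': np.float64(7.5), 'ee_pos': array([ 0.5691, -0.0138,  0.0754]), 'tcp_rot': array([ 1.798556e+02, -5.590000e-02,  8.800740e+01]), 'wrist_force': array([-0.7641,  0.6382,  5.3344]), 'opening': np.float64(0.0252)}
```

View pics/c7.png

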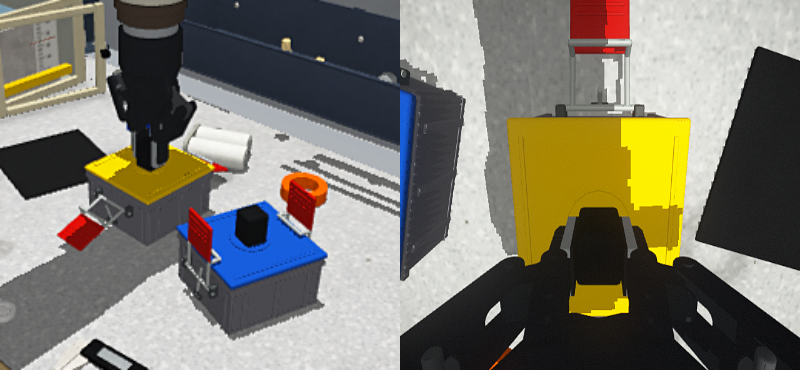

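```bash
python3 -m creep '[[0,0,-0.01,0,0,0,0],[0,0,-0.025,0,0,0,0],[0,0,-0.045,0,0,0,0],[0,0,-0.07,0,0,0,0],[0,0,-0.09,0,0,0,0],[0,0,-0.1,0,0,0,0],[0,0,-0.1,0,0,0,0]]'; python3 -c "
from h import *
go(.5625,.173,.174,74)
for n in('scene','wrist'): cv2.imwrite(f'pics/{n}8.png',optics.camera(n)[:,:,::-1])
cv2.imwrite('pics/c8.png',np.hstack([cv2.resize(cv2.imread('pics/scene8.png')[130:370,220:480],(400,370)),cv2.resize(cv2.imread('pics/wrist8.png'),(400,370))]))"
```

```text
time: 8.3
ee_pos: [0.569, -0.0139, 0.176]
tcp_rot: [179.8, -0.1, 88.0]
wrist_force: [-0.5, 0.5, -1.5]
opening: 0.0254
shift [ 0.1865 -0.013   0.0022] turn [ 0.0028 -0.0014  0.2445]
```

View pics/c8.png

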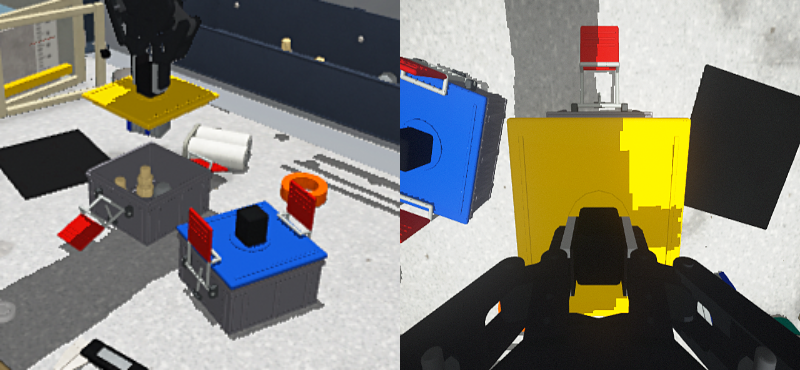

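The lid is level in the grip and off the crate. I'll carry it to above the mat.

```bash
python3 -m creep '[[0.02,-0.001,0,0,0,0.03,0],[0.055,-0.004,0,0,0,0.07,0],[0.09,-0.006,0,0,0,0.12,0],[0.125,-0.009,0,0,0,0.17,0],[0.155,-0.011,0,0,0,0.21,0],[0.177,-0.012,0.001,0,0,0.245,0],[0.1865,-0.013,0.001,0,0,0.245,0],[0.1865,-0.013,0.001,0,0,0.245,0]]'; python3 -c "
from h import *
go(.5625,.173,.0265,74)
o=bot.get_obs();K,R,t=wristRt(o)
im=optics.camera('wrist')[:,:,::-1];cv2.imwrite('pics/w9.png',im)
np.savez('w9.npz',K=K,R=R,t=t)
cv2.imwrite('pics/t9.png',optics.camera('top')[:,:,::-1])"
```

```text
time: 9.2
ee_pos: [0.5613, 0.1736, 0.1721]
tcp_rot: [-179.9, 0.0, 74.1]
wrist_force: [0.2, 0.1, -1.6]
opening: 0.0251
shift [-0.0003  0.0015  0.1456] turn [-0.0015  0.      0.002 ]
```

View pics/w9.png

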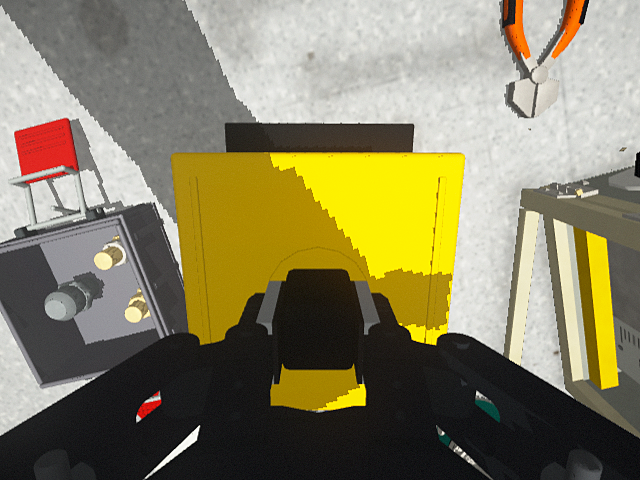

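The lid is aligned with the mat: the mat's near edge spans columns 226–414 and the lid 173–466, with the same midline. I'll lower it.

```bash
python3 -m creep '[[0,0.001,0.03,0,0,0,0],[0,0.001,0.065,0,0,0,0],[0,0.001,0.1,0,0,0,0],[0,0.001,0.12,0,0,0,0],[0,0.001,0.132,0,0,0,0],[0,0.001,0.138,0,0,0,0],[0,0.001,0.138,0,0,0,0],[0,0.001,0.138,0,0,0,0]]'; python3 -c "
from h import *
st(); go(.5625,.173,.0245,74)
o=bot.get_obs();K,R,t=wristRt(o)
im=optics.camera('wrist')[:,:,::-1];cv2.imwrite('pics/w10.png',im)
np.savez('w10.npz',K=K,R=R,t=t)"
```

```text
time: 10.1
ee_pos: [0.5636, 0.1728, 0.0365]
tcp_rot: [179.9, -0.1, 74.0]
wrist_force: [0.2, 0.0, -0.3]
opening: 0.0249
{'time': np.float64(10.1), 'ee_pos': array([0.5636, 0.1728, 0.0365]), 'tcp_rot': array([ 1.799202e+02, -1.099000e-01,  7.395490e+01]), 'wrist_force': array([ 0.193 ,  0.0328, -0.3265]), 'opening': np.float64(0.0249)}
shift [-0.0001 -0.0011  0.012 ] turn [ 0.0014 -0.0019 -0.0008]
```

View pics/w10.png

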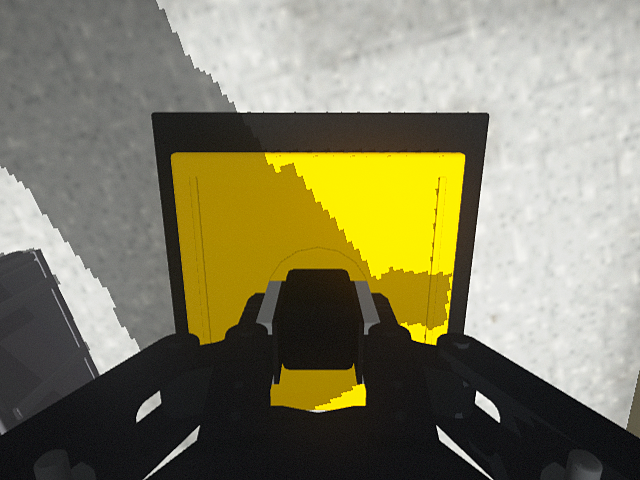

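```bash
python3 -c "
from h import *
d=np.load('w10.npz');f=lambda uv,z:toworld_(d['K'],d['R'],d['t'],uv,z)
m=f([[152,113],[490,113]],.004);l=f([[171,152],[466,152]],.029);n=np.array([np.cos(np.radians(-16)),np.sin(np.radians(-16)),0]);e=np.array([-n[1],n[0],0])
print(m,l,'gap near',(l-m)@n,'side',(l-m)@e)"
```

```text
[[0.4706862  0.12270217 0.004     ]
 [0.5120248  0.26624455 0.004     ]] [[0.48989607 0.13385711 0.029     ]
 [0.52170896 0.24426425 0.029     ]] gap near [0.015391  0.0153676] side [ 0.01601778 -0.0184595 ]
```

The near margin is 15.4 mm (ideal 15) and the side margins are 16.0 and 18.5 mm (ideal 17), so it's centred. I'll lower it the last 12 mm gently.

```bash
python3 -m creep '[[0,0,0.004,0,0,0,0],[0,0,0.007,0,0,0,0],[0,0,0.009,0,0,0,0],[0,0,0.01,0,0,0,0],[0,0,0.011,0,0,0,0],[0,0,0.0115,0,0,0,0],[0,0,0.0115,0,0,0,0]]'
```

```text
time: 10.85
ee_pos: [0.5627, 0.1729, 0.0254]
tcp_rot: [180.0, -0.1, 74.0]
wrist_force: [-6.6, -1.8, 12.9]
opening: 0.0251
```

Contact is made at 13 N. I'll ease off slightly, release and go up.

```bash
python3 -m creep '[[0,0,-0.001,0,0,0,0],[0,0,-0.001,0,0,0,0.35],[0,0,-0.001,0,0,0,0.6],[0,0,-0.001,0,0,0,0.8],[0,0,-0.001,0,0,0,0.8],[0,0,-0.001,0,0,0,0.8]]' && python3 -m creep '[[0,0,-0.02,0,0,0,0.8],[0,0,-0.05,0,0,0,0.8],[0,0,-0.09,0,0,0,0.8],[0,0,-0.13,0,0,0,0.8],[0,-0.04,-0.16,0,0,0,0.8],[0,-0.09,-0.17,0,0,0,0.8],[0,-0.14,-0.17,0,0,0,0.8],[0,-0.16,-0.17,0,0,0,0.8]]'; python3 -c "
from h import *
o=bot.get_obs();K,R,t=wristRt(o)
im=optics.camera('wrist')[:,:,::-1];cv2.imwrite('pics/w11.png',im)
tp=optics.camera('top')[:,:,::-1];cv2.imwrite('pics/t11.png',tp);cv2.imwrite('pics/s11.png',optics.camera('scene')[:,:,::-1])
for nm,i,a in(('wrist',im,(K,R,t)),('top',tp,tuple(optics.camera_params('top')[k] for k in('camera_matrix','R','t')))):
    h=cv2.cvtColor(np.ascontiguousarray(i),cv2.COLOR_BGR2HSV);c=rect(cv2.inRange(h,(20,150,70),(35,255,255)))
    print(nm,c.min(0),c.max(0),cv2.minAreaRect((toworld_(*a,c,.018)[:,:2]*1000).astype(np.float32)))
h=cv2.cvtColor(np.ascontiguousarray(tp),cv2.COLOR_BGR2HSV);m=cv2.inRange(h,(105,120,100),(125,255,255));m[:,:380]=0;m[:200]=0
print('blue',cv2.minAreaRect((toworld('top',rect(m),.068)[:,:2]*1000).astype(np.float32)))
st()
cv2.imwrite('pics/c11.png',np.hstack([cv2.resize(tp,(400,300)),cv2.resize(im,(400,300))]))
"
```

```text
time: 11.45
ee_pos: [0.5628, 0.1728, 0.0246]
tcp_rot: [-180.0, -0.1, 74.0]
wrist_force: [-0.1, -0.1, -0.5]
opening: 0.0688
time: 12.25
ee_pos: [0.4063, 0.2174, 0.1957]
tcp_rot: [180.0, -0.1, 74.0]
wrist_force: [0.6, 0.8, -0.0]
opening: 0.0686
wrist [256 317] [379 410] ((553.4934692382812, 174.85906982421875), (116.13728332519531, 103.96524047851562), 73.95515441894531)
top [162 207] [249 292] ((562.3305053710938, 171.15463256835938), (118.50780487060547, 122.29325866699219), 73.79689025878906)
blue ((529.5505981445312, -200.4781951904297), (115.30299377441406, 118.66877746582031), 69.86785125732422)
{'time': np.float64(12.4), 'ee_pos': array([0.4083, 0.2173, 0.1954]), 'tcp_rot': array([ 1.79938e+02, -1.15100e-01,  7.40695e+01]), 'wrist_force': array([ 0.8728, -0.2658, -0.5688]), 'opening': np.float64(0.0681)}
```

View pics/c11.png

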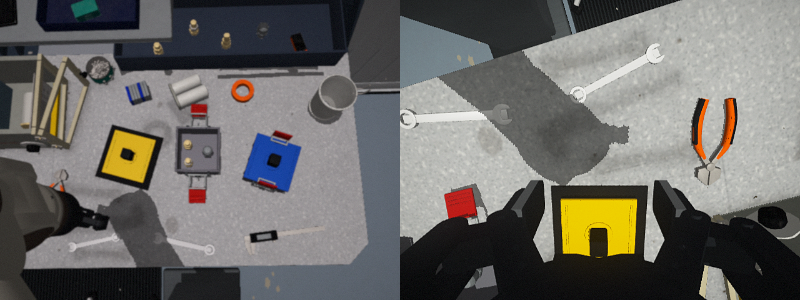

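View pics/s11.png

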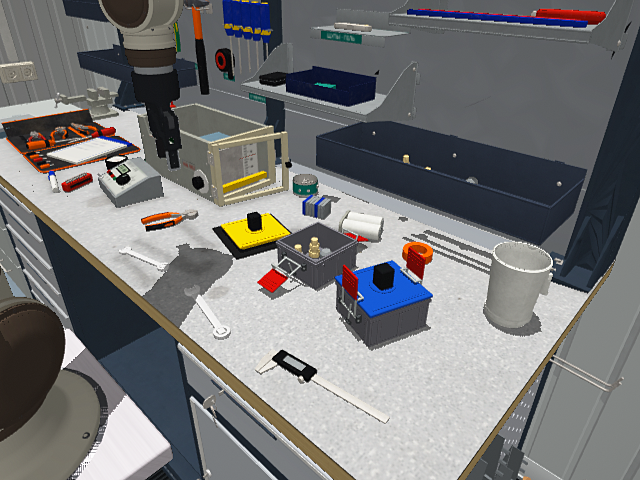

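The lid is right way up on the mat. In the top camera it is centred at (562.3, 171.2) mm and the mat at (561.9, 172.0) mm. Both yellow clips are open, the blue crate is unchanged and the arm is clear.

```bash
python3 -c "
from workcell import bot
print(bot.job_done())"
```

```text
the job is handed in; nothing more can be done
None
```

I flipped both yellow clips outward (near, then far). Then I lifted the yellow lid off by its knob, set it right way up on the mat, let go and handed the job in at about 12.4 s.

- **Lid on mat:** the top camera puts the lid's centre within about 1 mm of the mat's, turned to line up with it. Just before lowering, the margins were 15.4 mm at the near edge and 16.0 and 18.5 mm at the sides, against an ideal 15 and 17.
- **Clips and blue crate:** the last pictures show both yellow clips still open. The blue lid is within 0.2 mm of where it started, its clips still shut.
- **Forces:** the highest wrist force I read was about 15 N, as the lid touched the mat. I only saw readings at the end of each move.
- **Disagreement:** my last wrist-camera fit put the lid about 9 mm nearer the robot. I discounted it because the gripper hid part of the lid: it measured 104 mm long instead of 120.

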